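# Pump up the bench air unit and shut its valve

## Robot

A 6-joint arm with a two-finger parallel gripper is mounted at the origin on a cart in front of the work surface, level with it; the furniture and walls round the work are solid. World frame = base frame: x ahead of the robot, y to its left, z up, the work surface at z = 0. Lengths are in m, angles in rad, forces in N, time in s.
With the tool pointing down it reaches from about 0.3 to 1 m from the base axis. Payload 5.1 kg.
Tool frame: the origin (TCP) lies on the centre line of the jaws, within the pads' length; the fingertips stand 11 mm ahead of it and the grasp point (between the pads) lies 8 mm behind it (arm.tips_ahead is the distance from the TCP to the fingertips, in m); z points along the fingers, y is the line along which they close (so a half turn about z gives the same grasp; the last joint's range is limited). The gripper opens to 95 mm and grips with 3 to 60 N. Pads are 20 mm wide; open, the fingers measure 119 mm over their backs; the gripper's body (75 mm by 180 mm) begins 59 mm behind the grasp point.
Start: joints at [1.25, 0.124, 1.65, -0, 1.367, -0.083], TCP at [0.153, 0.632, 0.226] pointing down, gripper open.
Joint ranges: [-2.61, 2.61], [-1.02, 2.33], [0.03, 2.71], [-1.35, 4.49], [0.32, 2.68], [-2.91, 2.91]. Speed limits (rad/s): [2.57, 2.57, 3.14, 3.14, 3.14, 3.14].

## Interface

Orientations are given as a unit quaternion [x, y, z, w].
In Python, from plant import arm gives the robot as it stands.
- The arm moves only by the tool jog_arm, never from a script. Its argument "moves" is a list of rows, each an object with "delta_pos": the shift along the tool's x, y, z in mm, a list of three; "twist": the turn about the tool's z in rad. A call has 1 to 8 rows; each row shifts and turns the commanded pose from where the row before left it, along the tool's axes as they then stand; what a row does not reach is not made up. A row lasts 1/12 s, in which the tool goes at most 41.7 mm and 7.16 degrees, less where a joint would pass 70% of its speed; a pose out of reach is approached as far as the arm can. A call with a gripper value outside its range is refused whole. "hand" is the closure, from -1 (fully open) to 1 (shut), set as the call begins (left out, the last holds). The fingers move at their own pace and stop on an object; "squeeze" is the grip in N (left out, the last holds). Time passes only in rows, so rows that do not move let the fingers close. It gives the time, the measured TCP pose, the force, the opening and the grip force at its end, in the units of the state.
- arm.read_state(): the state, without advancing time (a new reading comes with each control period).
- arm.capture(name): name is "side" or "top" or "wrist"; returns (picture, depth): 400x640x3 uint8, blue, green, red; 400x640 float32, m along the optical axis (not along the pixel's ray), 0 where there is no reading.
- arm.get_calibration(name): a dict with "camera_matrix" (3x3 intrinsics, pixels), "dist" ([k1, k2, p1, p2, k3] as OpenCV has them; the pictures are not rectified), "position" and "rotation" of the camera in the world; the wrist camera has in their place "tool_from_camera" (4x4, takes a point from camera to tool coordinates, whose origin is the TCP and whose axes are the flange's). Camera axes: x right, y up, looking along -z (the intrinsics and any distortion apply to the point x, -y, -z); pixel columns grow to the right and rows downward; lengths in m; the calibration is good to about 2 mm. A picture is of the moment at which its call begins: read the wrist's pose just before it. get_calibration takes no time and is no camera call.
- arm.hand_in(): hands the job in; it is judged then, once.
Trained networks look in the newest picture that a camera, given by its name, has taken for a name from the list of things; names that differ only in an ending like _2 or _b are one class to them, and where a whole thing is asked for, a point or a joint stands for the part that bears it (a point fixed in the world has none). Each returns a list of dicts, best first, with "score" (0 to 1); they miss things now and then, are a little off and sometimes report something else, mostly with a low value. They report only what shows in the picture. A call takes as long as a camera call.
- arm.boxes_of(camera, thing): "xy" ([column, row] in pixels, amid what is visible of it).
- arm.silhouettes(camera, thing): "pixels" (400x640 bool, what is visible of it) and "xy" ([column, row] in pixels, amid what is visible of it).
The state is a dict: "t": time; "qpos": joint angles; "joint_velocities": joint speeds; "joint_torque": joint torques, N m; "tcp_pos": TCP position; "eef_rot": TCP orientation; "ft_force": force on the tool from outside, world axes, zero at the start; "torque": the same for the moment, N m; "width": finger opening in m; "grip_force": force on a finger pad.
Only numpy, scipy, OpenCV 4.12 (cv2) and the standard library are available. Lean on these libraries where they do the work, as an engineer would, in place of code of your own. Each camera call takes 0.05 s, during which the arm holds its last target. There are 200 camera calls.

## Task

Pump up the air unit on the bench: press its black plunger all the way down and let it come fully up again, over and over, until the orange indicator pin stands fully out with the green ring at its foot showing. Then push the red-tipped shut-off lever all the way over to the far side, with the fingertips, to keep the air in. Do not touch the pin, grasp, lift or shift the unit, or disturb the things standing round it; finish with the plunger up and the hand clear.

Things in the scene. Friction and masses are not known exactly. Their poses are not given: they have to be found in the camera images.
- pump: The air unit, 3 kg, loose: dark plate 160 x 270 mm on rubber feet. Origin: centre of its underside. x points from its front edge (near the robot; yaw within 0.45 rad) to the grey tank along its back (60 mm high), y left, z up. In this frame: plunger at y = -90 mm, blue block (60 x 50 mm, 86 mm high) with the pin at y = 0, lever valve at y = +85 mm; all at x = 0.
- plunger_top (a point): Centre of the flat top of the plunger's black round head (54 mm across), on the axis x = 0, y = -90 mm of the unit. It is 128 mm above the bench when up and 104 mm when fully down.
- plunger (a joint): Plunger travel in m: 0 = up, 0.024 = fully down, at its stop. A spring brings it up: about 5 N at the top, 11 N at the bottom, and about 3 N more while it drives the pin.
- pin_top (a point): Centre of the top of the indicator pin, an orange upright pin 12 mm across in a steel collar (90 mm high) on the blue block. It is 96 mm above the bench with the pin in and 146 mm with it fully out. Not to be touched.
- pin (a joint): How far the pin is out, m: 0 to 0.018 at the start, 0.050 = fully out (all of the green ring at its foot shows from 0.0465 on). A ratchet raises it about 10 mm a full stroke (first stroke 7 to 17), in the lower 2/3 of the stroke, if the plunger has come up to below 0.003 before. It does not fall back. 3 to 5 full strokes (mostly 3 or 4) are needed; more do no harm.
- valve (a joint): Shut-off lever, rad, about the unit's y axis: 0 = open, leaning 0.5 rad to the unit's front (0 to 0.15 at the start); 0.5 = upright; 1.0 = shut, at its stop, leaning 0.5 rad to the tank. Stays where it is left; about 1 N at the tip moves it. Pivot in the unit's frame: x = 0, y = 85 mm, z = 38 mm.
- valve_tip (a point): Centre of the red ball (26 mm across) at the end of the shut-off lever, a steel bar 10 mm thick; the ball is 75 mm from the pivot, 104 mm above the bench when open or shut and 113 mm when upright.
- yellow_cup: Bystander: yellow ribbed 3D-printed open tube, 52 mm across and 85 mm high, loose, standing on the bench round the unit. Origin: centre of its underside. To be left where it is.
- flux_bottle: Bystander: small brown dropper bottle, 33 mm across and 102 mm high, loose, standing on the bench round the unit. Origin: centre of its underside. To be left where it is.
- tape_roll: Bystander: roll of white cloth tape, 53 mm across and 44 mm high, loose, standing on the bench round the unit. Origin: centre of its underside. To be left where it is.
- tip_cleaner: Bystander: black cup with a ball of brass wool, 66 mm across and 55 mm high, loose, standing on the bench round the unit. Origin: centre of its underside. To be left where it is.

How it is judged:
On the way, in this order (a step that is already met when the one before it is completed fails the run):
1. the indicator pin is pumped fully out while the shut-off lever is still open (value of joint pin above 0.0465 m and value of joint valve below 0.35 rad), for 0.2 s.
2. the shut-off lever is pushed over to shut (value of joint valve above 0.85 rad), for 0.2 s.
At the end, for the whole second after the job is handed in: The indicator pin is out by more than 46.5 mm of 50, the shut-off lever stands beyond 0.85 rad of 1.0, the plunger is up (within 3 mm), the unit stands level and at rest, and the four loose bystanders are within 30 mm of where they stood (value of joint pin above 0.0465 m and value of joint valve above 0.85 rad and value of joint plunger below 0.003 m and linear speed of pump below 0.02 m/s and angle between pump's own z axis and vertical below 0.05 rad and distance of each of yellow_cup, flux_bottle, tape_roll, tip_cleaner from where it was at the start of the episode below 0.03 m); the robot touches nothing.
It fails at once if the robot touches the indicator pin (over 1 N) (contact force between any of the fingers, the arm and pin_c0 above 1 N).
It fails at once if the unit is lifted, tipped or shifted by more than 30 mm (distance of pump from where it was at the start of the episode above 0.03 m or height (world z) of pump above 0.01 m or angle between pump's own z axis and vertical above 0.12 rad).
It fails at once if a bystander is lifted or shifted by more than 30 mm (distance of any of yellow_cup, flux_bottle, tape_roll, tip_cleaner from where it was at the start of the episode above 0.03 m).
It also fails if it takes over 48 s, if anything falls off the work surface, if the arm or the gripper's body presses on something with over 40 N, if the wrist force passes 120 N, or if a joint passes its speed limit or range.

## Working session

There is one attempt and no reset: what is moved stays moved. The work goes in short steps, Python scripts to look and compute and a tool call to move; the robot and the scene stay as the last step left them, time stands still between calls to the robot, and variables do not carry over. Pictures are saved under pics/ and viewed, at most 10 in all, crops included, and the job is handed in when it is done.

Besides the shell and the picture viewer there is one more tool, called after "Call:" as a command line: name --argument value ..., lists and objects as JSON in quotes. jog_arm: Moves the arm, as the interface text tells. Its arguments: {"type":"object","properties":{"moves":{"type":"array","items":{"type":"object","properties":{"delta_pos":{"type":"array","items":{"type":"number"}},"twist":{"type":"number"}}}},"hand":{"type":"number"},"squeeze":{"type":"number"}},"required":["moves"]}

```bash
mkdir -p pics; cat > h.py <<'E'
import numpy as np, cv2
from plant import arm
def world(cam, pix, depth):
    c=arm.get_calibration(cam); K=np.array(c["camera_matrix"]); d=np.array(c["dist"])
    u=cv2.undistortPoints(np.array(pix,float).reshape(-1,1,2),K,d).reshape(-1,2)
    z=np.asarray(depth).reshape(-1)
    p=np.c_[u[:,0]*z,-u[:,1]*z,-z]
    return p@np.array(c["rotation"]).reshape(3,3).T+np.array(c["position"])
def sil(cam,thing,depth):
    r=arm.silhouettes(cam,thing)
    if not r: return None
    m=r[0]["pixels"]&(depth>0); v,u=np.nonzero(m)
    return r[0]["score"],r[0]["xy"],world(cam,np.c_[u,v],depth[v,u])
E
cat > a.py <<'E'
from h import *
for cam in ["top","side"]:
    im,d=arm.capture(cam); cv2.imwrite(f"pics/{cam}0.png",im); np.save(f"d_{cam}.npy",d)
    for t in ["plunger_top","pin_top","valve_tip","pump","yellow_cup","flux_bottle","tape_roll","tip_cleaner"]:
        r=sil(cam,t,d)
        if r is None: print(cam,t,None); continue
        s,xy,p=r
        if len(p)==0: print(cam,t,s,xy,"no depth"); continue
        hi=p[p[:,2]>np.percentile(p[:,2],95)-.006]
        print(cam,t,round(s,2),np.round(xy),len(p),"med",np.round(np.median(p,0),3),"topmean",np.round(hi.mean(0),3),"bbox",np.round(np.percentile(p,2,axis=0),3),np.round(np.percentile(p,98,axis=0),3))
s=arm.read_state(); print(s)
E
python3 a.py
```

```text
Traceback (most recent call last):
  File "a.py", line 5, in <module>
    r=sil(cam,t,d)
  File "h.py", line 13, in sil
    return r[0]["score"],r[0]["xy"],world(cam,np.c_[u,v],depth[v,u])
                                    ~~~~~^^^^^^^^^^^^^^^^^^^^^^^^^^^
  File "h.py", line 8, in world
    return p@np.array(c["rotation"]).reshape(3,3).T+np.array(c["position"])
             ~~~~~~~~~~~~~~~~~~~~~~~~~~~~~~~^^^^^
ValueError: cannot reshape array of size 4 into shape (3,3)
```

Rotation is a quaternion.

```bash
sed -i 's/np.array(c\["rotation"\]).reshape(3,3).T/Rotation.from_quat(c["rotation"]).as_matrix().T/; 1a from scipy.spatial.transform import Rotation' h.py; python3 a.py
```

```text
top plunger_top 0.92 [328. 191.] 465 med [0.609 0.01  0.128] topmean [0.609 0.009 0.128] bbox [ 0.585 -0.016  0.122] [0.634 0.033 0.132]
top pin_top None
top valve_tip None
top pump 0.95 [292. 206.] 7089 med [0.583 0.094 0.019] topmean [0.608 0.012 0.128] bbox [ 0.492 -0.034  0.013] [0.676 0.225 0.129]
top yellow_cup 0.79 [376. 184.] 545 med [ 0.64  -0.11   0.028] topmean [ 0.638 -0.107  0.084] bbox [ 0.613 -0.131  0.002] [ 0.662 -0.081  0.087]
top flux_bottle None
top tape_roll 0.66 [200. 228.] 427 med [0.521 0.306 0.041] topmean [0.52  0.307 0.044] bbox [ 0.497  0.282 -0.001] [0.544 0.33  0.047]
top tip_cleaner 0.68 [256. 163.] 503 med [0.691 0.19  0.042] topmean [0.695 0.192 0.052] bbox [0.666 0.166 0.005] [0.723 0.221 0.055]
side plunger_top 0.73 [322. 193.] 426 med [ 0.61  -0.001  0.128] topmean [0.61  0.002 0.128] bbox [ 0.588 -0.021  0.089] [0.632 0.028 0.131]
side pin_top 0.69 [291. 137.] 323 med [0.524 0.298 0.036] topmean [0.522 0.298 0.045] bbox [ 0.497  0.278 -0.001] [0.546 0.378 0.046]
side valve_tip 0.71 [295. 154.] 160 med [0.542 0.164 0.106] topmean [0.536 0.162 0.117
[... 720 characters left out ...]
5 0.054]
{'t': 1.0, 'qpos': array([ 1.25041007e+00,  1.23797432e-01,  1.65028199e+00, -5.54080073e-06,
        1.36749135e+00, -8.25817433e-02]), 'joint_velocities': array([ 0.00029585,  0.00103064, -0.00029895,  0.0011369 ,  0.00027839,
        0.00106838]), 'joint_torque': array([ 6.29253373e-04, -4.17612398e+01, -3.60227680e+01,  7.72892288e-02,
        4.31389455e-02, -1.84877990e-05]), 'tcp_pos': array([0.15313791, 0.63170154, 0.22566854]), 'eef_rot': array([1.18621731e-01, 9.92939517e-01, 1.01784312e-05, 4.84837196e-06]), 'ft_force': array([-0.23661381, -0.0597485 , -0.12356392]), 'torque': array([ 0.02218607, -0.01930777,  0.02276982]), 'grip_force': 0.0, 'width': 0.09532848106971602}
```

View pics/top0.png

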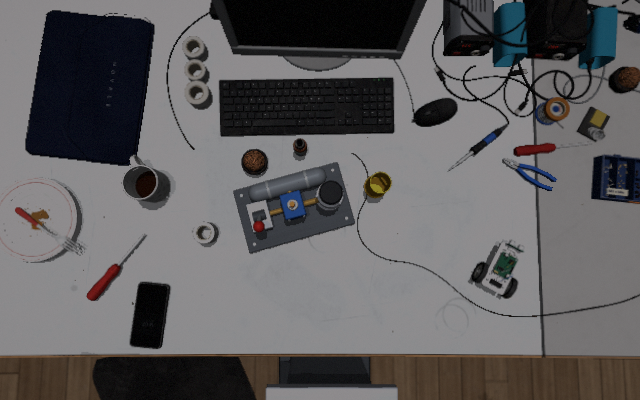

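View pics/side0.png

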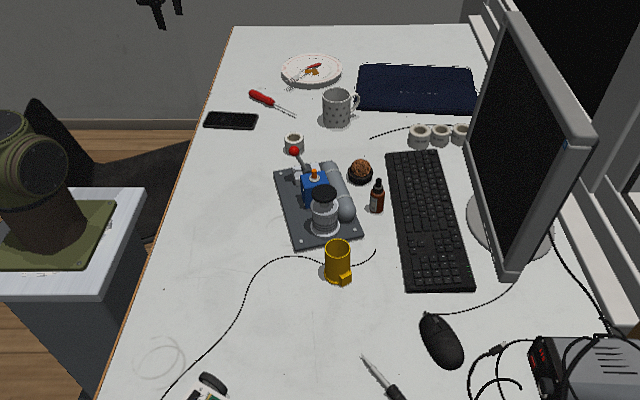

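The top view shows the unit's plate centred at about (292,206), with the plunger head at (330,194), the pin at (292,206) and the red ball at (259,227). In the side view the ball is at (294,152), leaning to the front, and the pin is nearly in. I'll get the yaw from the plate next.

```bash
cat > b.py <<'E'
from h import *
im,d=arm.capture("top"); s,xy,p=sil("top","pump",d)
q=p[(p[:,2]<.024)&(p[:,2]>.008)]
r=cv2.minAreaRect((q[:,:2]*1000).astype(np.float32)); print(r)
pl=sil("top","plunger_top",d)[2]; pl=pl[pl[:,2]>.12]; c,rad=cv2.minEnclosingCircle((pl[:,:2]*1000).astype(np.float32)); print("plunger",c,rad)
# red ball
hsv=cv2.cvtColor(im,cv2.COLOR_BGR2HSV); m=((hsv[...,0]<6)|(hsv[...,0]>174))&(hsv[...,1]>150)&(hsv[...,2]>90)
m[:190]=0;m[260:]=0;m[:,:235]=0;m[:,280:]=0
v,u=np.nonzero(m&(d>0)); w=world("top",np.c_[u,v],d[v,u]); print("ball",len(w),w.mean(0),w.min(0),w.max(0))
E
python3 b.py
```

```text
((585.1542358398438, 95.7454605102539), (160.12197875976562, 270.2809143066406), 16.138748168945312)
plunger (609.880126953125, 9.302938461303711) 26.660892486572266
ball 61 [0.53474133 0.16877111 0.11878228] [0.52511179 0.16007593 0.11370996] [0.54281652 0.17811072 0.12303694]
```

Call:
jog_arm --hand 1 --squeeze 15 --moves '[{"delta_pos": [-15,-12,0]},{"delta_pos": [-29,-25,0]},{"delta_pos": [-29,-25,0]},{"delta_pos": [-29,-25,0]},{"delta_pos": [-29,-25,0]},{"delta_pos": [-29,-25,0]},{"delta_pos": [-29,-25,0]},{"delta_pos": [-29,-25,0]}]'

```text
validation failed for argument at $.mo...
```

Call:
jog_arm --moves '[{"delta_pos": [-29,-25,0]},{"delta_pos": [-29,-25,0]},{"delta_pos": [-29,-25,0]},{"delta_pos": [-29,-25,0]},{"delta_pos": [-29,-25,0]},{"delta_pos": [-29,-25,0]},{"delta_pos": [-29,-25,0]},{"delta_pos": [-29,-25,0]}]'

```text
validation failed for argument at $.mo...
```

Call:
jog_arm --moves '[{"twist": 0.12},{"twist": 0.12},{"twist": 0.12},{"twist": 0.12},{"twist": 0.12},{"twist": 0.12},{"twist": 0.12},{"twist": 0.12}]'

```text
validation failed for argument at $.mo...
```

Call:
jog_arm --moves '[{"twist": 0.091},{}]'

```text
validation failed for argument at $.mo...
```

Probably both fields are needed in each row.

Call:
jog_arm --hand 1 --squeeze 15 --moves '[{"delta_pos": [-15,-12,0],"twist": 0},{"delta_pos": [-29,-25,0],"twist": 0},{"delta_pos": [-29,-25,0],"twist": 0},{"delta_pos": [-29,-25,0],"twist": 0},{"delta_pos": [-29,-25,0],"twist": 0},{"delta_pos": [-29,-25,0],"twist": 0},{"delta_pos": [-29,-25,0],"twist": 0},{"delta_pos": [-29,-25,0],"twist": 0}]'

```text
t: 1.82
tcp_pos: [0.3216, 0.397, 0.2259]
eef_rot: [0.118, 0.993, 0.0, 0.0]
ft_force: [-0.2, 0.3, -0.2]
width: 0.0471
grip_force: 0.0
```

Call:
jog_arm --moves '[{"delta_pos": [-29,-25,0],"twist": 0},{"delta_pos": [-29,-25,0],"twist": 0},{"delta_pos": [-29,-25,0],"twist": 0},{"delta_pos": [-29,-25,0],"twist": 0},{"delta_pos": [-29,-25,0],"twist": 0},{"delta_pos": [-29,-25,0],"twist": 0},{"delta_pos": [-29,-25,0],"twist": 0},{"delta_pos": [-29,-25,0],"twist": 0}]'

```text
t: 2.48
tcp_pos: [0.5002, 0.1478, 0.226]
eef_rot: [0.119, 0.993, 0.0, 0.0]
ft_force: [1.3, 0.0, -0.1]
width: 0.0004
grip_force: 0.0
```

Call:
jog_arm --moves '[{"delta_pos": [0,0,0],"twist": 0.12},{"delta_pos": [0,0,0],"twist": 0.12},{"delta_pos": [0,0,0],"twist": 0.12},{"delta_pos": [0,0,0],"twist": 0.12},{"delta_pos": [0,0,0],"twist": 0.12},{"delta_pos": [0,0,0],"twist": 0.12},{"delta_pos": [0,0,0],"twist": 0.12},{"delta_pos": [0,0,0],"twist": 0.12}]'

```text
t: 3.15
tcp_pos: [0.4993, 0.1495, 0.2258]
eef_rot: [0.566, 0.824, 0.0, 0.0]
ft_force: [-0.5, 0.5, -0.4]
width: 0.0009
grip_force: 0.0
```

Call:
jog_arm --moves '[{"delta_pos": [0,0,0],"twist": 0.091},{"delta_pos": [0,0,0],"twist": 0}]'

```text
t: 3.32
tcp_pos: [0.4993, 0.1496, 0.2258]
eef_rot: [0.601, 0.799, 0.0, 0.0]
ft_force: [0.2, 0.4, -0.4]
width: 0.0006
grip_force: 0.0
```

Call:
jog_arm --moves '[{"delta_pos": [-33,13,0],"twist": 0},{"delta_pos": [-33,13,0],"twist": 0},{"delta_pos": [-33,13,0],"twist": 0},{"delta_pos": [-33,13,0],"twist": 0},{"delta_pos": [-33,15,0],"twist": 0},{"delta_pos": [0,0,35],"twist": 0},{"delta_pos": [0,0,35],"twist": 0},{"delta_pos": [0,0,0],"twist": 0}]'

```text
t: 3.98
tcp_pos: [0.6051, 0.0093, 0.1475]
eef_rot: [0.6, 0.8, -0.004, -0.006]
ft_force: [-1.8, 0.4, -1.5]
width: 0.0004
grip_force: 0.0
```

Call:
jog_arm --moves '[{"delta_pos": [0,0,0],"twist": 0},{"delta_pos": [0,0,0],"twist": 0}]'

```text
t: 4.15
tcp_pos: [0.6102, 0.01, 0.1572]
eef_rot: [0.6, 0.8, 0.0, 0.001]
ft_force: [0.3, -0.1, -0.4]
width: 0.0003
grip_force: 0.0
```

```bash
python3 - <<'E'
from h import *
im,d=arm.capture("wrist"); cv2.imwrite("pics/w1.png",im)
E
```

```text
(no output)
```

View pics/w1.png

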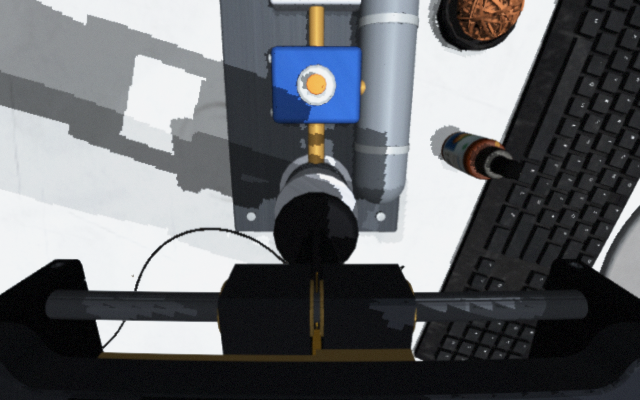

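The wrist view shows the closed fingertips over the black head at (316,235). The pin, at (316,84), is well clear. Next is the first stroke.

Call:
jog_arm --moves '[{"delta_pos": [0,0,12],"twist": 0},{"delta_pos": [0,0,10],"twist": 0},{"delta_pos": [0,0,8],"twist": 0},{"delta_pos": [0,0,8],"twist": 0},{"delta_pos": [0,0,5],"twist": 0},{"delta_pos": [0,0,2],"twist": 0},{"delta_pos": [0,0,0],"twist": 0}]'

```text
t: 4.78
tcp_pos: [0.6118, 0.01, 0.1152]
eef_rot: [0.6, 0.8, 0.001, 0.002]
ft_force: [-4.1, 0.8, 16.2]
width: 0.0006
grip_force: 8.1
```

Call:
jog_arm --moves '[{"delta_pos": [0,0,3],"twist": 0},{"delta_pos": [0,0,0],"twist": 0}]'

```text
t: 4.95
tcp_pos: [0.6119, 0.0099, 0.1151]
eef_rot: [0.6, 0.8, 0.001, 0.002]
ft_force: [-11.3, 1.0, 27.9]
width: 0.0006
grip_force: 14.2
```

At the stop. I'll release and repeat.

Call:
jog_arm --moves '[{"delta_pos": [0,0,-12],"twist": 0},{"delta_pos": [0,0,-14],"twist": 0},{"delta_pos": [0,0,-10],"twist": 0},{"delta_pos": [0,0,0],"twist": 0},{"delta_pos": [0,0,0],"twist": 0},{"delta_pos": [0,0,10],"twist": 0},{"delta_pos": [0,0,8],"twist": 0},{"delta_pos": [0,0,8],"twist": 0}]'

```text
t: 5.62
tcp_pos: [0.6101, 0.0098, 0.118]
eef_rot: [0.601, 0.799, 0.0, 0.0]
ft_force: [-2.6, 0.5, 13.6]
width: 0.0004
grip_force: 6.7
```

Call:
jog_arm --moves '[{"delta_pos": [0,0,6],"twist": 0},{"delta_pos": [0,0,3],"twist": 0},{"delta_pos": [0,0,0],"twist": 0}]'

```text
t: 5.87
tcp_pos: [0.6103, 0.0098, 0.115]
eef_rot: [0.601, 0.8, -0.0, -0.0]
ft_force: [-15.4, 0.4, 36.5]
width: 0.0004
grip_force: 17.9
```

Call:
jog_arm --moves '[{"delta_pos": [0,0,-12],"twist": 0},{"delta_pos": [0,0,-14],"twist": 0},{"delta_pos": [0,0,-10],"twist": 0},{"delta_pos": [0,0,0],"twist": 0},{"delta_pos": [0,0,0],"twist": 0}]'

```text
t: 6.28
tcp_pos: [0.6087, 0.0098, 0.1428]
eef_rot: [0.601, 0.799, -0.001, -0.001]
ft_force: [0.6, 0.3, -0.8]
width: 0.0005
grip_force: 0.0
```

Call:
jog_arm --moves '[{"delta_pos": [0,0,10],"twist": 0},{"delta_pos": [0,0,8],"twist": 0},{"delta_pos": [0,0,8],"twist": 0},{"delta_pos": [0,0,6],"twist": 0},{"delta_pos": [0,0,4],"twist": 0},{"delta_pos": [0,0,0],"twist": 0}]'

```text
t: 6.78
tcp_pos: [0.6099, 0.0097, 0.115]
eef_rot: [0.601, 0.8, -0.001, -0.001]
ft_force: [-17.1, 1.4, 38.4]
width: 0.0003
grip_force: 19.1
```

Call:
jog_arm --moves '[{"delta_pos": [0,0,-12],"twist": 0},{"delta_pos": [0,0,-14],"twist": 0},{"delta_pos": [0,0,-10],"twist": 0},{"delta_pos": [0,0,0],"twist": 0},{"delta_pos": [0,0,0],"twist": 0}]'

```text
t: 7.2
tcp_pos: [0.6087, 0.0098, 0.1426]
eef_rot: [0.601, 0.799, -0.001, -0.001]
ft_force: [0.4, 0.4, -0.0]
width: 0.0006
grip_force: 0.0
```

```bash
python3 - <<'E'
from h import *
im,d=arm.capture("wrist"); im2,_=arm.capture("side")
cv2.imwrite("pics/w2.png",np.hstack([im[30:230,200:440],cv2.resize(im2[140:260,250:380],None,fx=3,fy=3)[:200*1,:][:200]]) if 0 else np.vstack([im[0:240,120:510],cv2.resize(im2[140:260,260:390],(390,360))]))
E
```

```text
(no output)
```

View pics/w2.png

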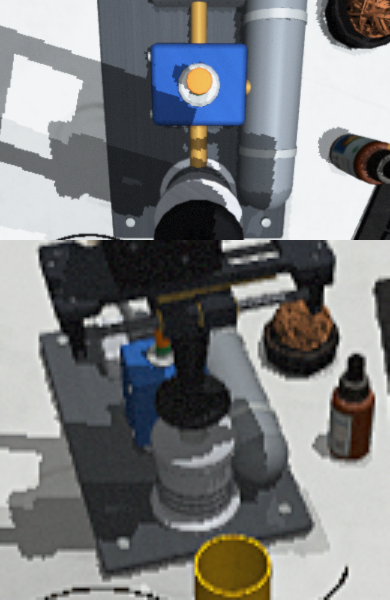

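The side crop at about (163,350) shows some green at the pin's foot, but it's partly hidden by the hand. More strokes do no harm, so I'll do two more and then measure the pin by depth.

Call:
jog_arm --moves '[{"delta_pos": [0,0,10],"twist": 0},{"delta_pos": [0,0,8],"twist": 0},{"delta_pos": [0,0,8],"twist": 0},{"delta_pos": [0,0,6],"twist": 0},{"delta_pos": [0,0,3],"twist": 0},{"delta_pos": [0,0,0],"twist": 0}]'

```text
t: 7.8
tcp_pos: [0.6097, 0.0097, 0.115]
eef_rot: [0.601, 0.8, -0.001, -0.001]
ft_force: [-15.1, 1.3, 31.5]
width: 0.0006
grip_force: 15.7
```

Call:
jog_arm --moves '[{"delta_pos": [0,0,-12],"twist": 0},{"delta_pos": [0,0,-14],"twist": 0},{"delta_pos": [0,0,-9],"twist": 0},{"delta_pos": [0,0,0],"twist": 0},{"delta_pos": [0,0,0],"twist": 0}]'

```text
t: 8.22
tcp_pos: [0.6091, 0.0098, 0.1433]
eef_rot: [0.601, 0.799, -0.0, -0.001]
ft_force: [0.6, 0.1, -0.8]
width: 0.0005
grip_force: 0.0
```

Call:
jog_arm --moves '[{"delta_pos": [0,0,10],"twist": 0},{"delta_pos": [0,0,8],"twist": 0},{"delta_pos": [0,0,8],"twist": 0},{"delta_pos": [0,0,6],"twist": 0},{"delta_pos": [0,0,3],"twist": 0},{"delta_pos": [0,0,0],"twist": 0}]'

```text
t: 8.72
tcp_pos: [0.6102, 0.0097, 0.115]
eef_rot: [0.601, 0.8, -0.0, -0.0]
ft_force: [-14.3, 0.1, 32.4]
width: 0.0007
grip_force: 16.2
```

Call:
jog_arm --moves '[{"delta_pos": [0,0,-12],"twist": 0},{"delta_pos": [0,0,-20],"twist": 0},{"delta_pos": [0,0,-30],"twist": 0},{"delta_pos": [0,0,-30],"twist": 0},{"delta_pos": [0,0,0],"twist": 0},{"delta_pos": [0,0,0],"twist": 0},{"delta_pos": [0,0,0],"twist": 0}]'

```text
t: 9.3
tcp_pos: [0.6085, 0.0098, 0.1989]
eef_rot: [0.601, 0.799, -0.001, -0.002]
ft_force: [-0.9, 1.6, -0.8]
width: 0.0002
grip_force: 0.0
```

```bash
cat > pin.py <<'E'
from h import *
s=arm.read_state()
im,d=arm.capture("wrist"); c=arm.get_calibration("wrist")
T=np.eye(4); T[:3,:3]=Rotation.from_quat(s["eef_rot"]).as_matrix(); T[:3,3]=s["tcp_pos"]; T=T@np.array(c["tool_from_camera"])
v,u=np.nonzero(d>0)
q=cv2.undistortPoints(np.c_[u,v].astype(float).reshape(-1,1,2),np.array(c["camera_matrix"]),np.array(c["dist"])).reshape(-1,2); z=d[v,u]
p=np.c_[q[:,0]*z,-q[:,1]*z,-z]@T[:3,:3].T+T[:3,3]
Ry=Rotation.from_euler("z",.2817).as_matrix()
l=(p-[.585,.0957,0])@Ry   # unit frame
def top(x,y,r):
    m=np.hypot(l[:,0]-x,l[:,1]-y)<r; a=l[m]; return a
for nm,x,y,r in [("pin",0,0,.02),("plunger",0,-.09,.03)]:
    a=top(x,y,r)
    if len(a): h=np.percentile(a[:,2],97); k=a[a[:,2]>h-.004]; print(nm,len(a),"h",h,"at",k.mean(0))
im2,_=arm.capture("side")
import sys
cv2.imwrite(f"pics/{sys.argv[1]}.png",np.vstack([im[0:240,120:510],cv2.resize(im2[140:260,260:390],(390,360))]))
E
python3 pin.py w3
```

```text
pin 2134 h 0.14649396584351532 at [-0.00118877  0.00038914  0.14593659]
plunger 15681 h 0.30817296208925593 at [-8.92526322e-05 -6.30822372e-02  3.06730802e-01]
```

View pics/w3.png

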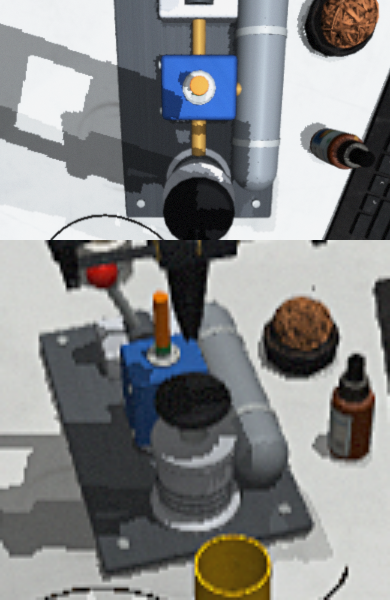

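The pin stands at 146 mm with the green ring showing at (163,350), and the plunger is up. The unit hasn't shifted. Next I move round the front side to the lever.

Call:
jog_arm --moves '[{"delta_pos": [0,-20,0],"twist": 0},{"delta_pos": [0,-33,0],"twist": 0},{"delta_pos": [0,-33,0],"twist": 0},{"delta_pos": [35,0,0],"twist": 0},{"delta_pos": [35,0,0],"twist": 0},{"delta_pos": [35,0,0],"twist": 0},{"delta_pos": [35,0,0],"twist": 0},{"delta_pos": [35,0,0],"twist": 0}]'

```text
t: 10.07
tcp_pos: [0.4766, 0.1549, 0.1996]
eef_rot: [0.601, 0.799, -0.001, -0.001]
ft_force: [0.4, 0.8, 0.1]
width: 0.0007
grip_force: 0.0
```

Call:
jog_arm --moves '[{"delta_pos": [0,0,20],"twist": 0},{"delta_pos": [0,0,28],"twist": 0},{"delta_pos": [0,0,28],"twist": 0},{"delta_pos": [0,0,20],"twist": 0},{"delta_pos": [0,0,0],"twist": 0},{"delta_pos": [0,0,0],"twist": 0}]'

```text
t: 10.57
tcp_pos: [0.4764, 0.1535, 0.1031]
eef_rot: [0.601, 0.799, -0.002, -0.002]
ft_force: [0.1, -0.6, 1.1]
width: 0.0003
grip_force: 0.0
```

Call:
jog_arm --moves '[{"delta_pos": [0,10,0],"twist": 0},{"delta_pos": [0,13,0],"twist": 0},{"delta_pos": [0,13,0],"twist": 0},{"delta_pos": [0,13,0],"twist": 0},{"delta_pos": [0,13,0],"twist": 0},{"delta_pos": [0,13,0],"twist": 0},{"delta_pos": [0,10,0],"twist": 0},{"delta_pos": [0,5,0],"twist": 0}]'

```text
t: 11.23
tcp_pos: [0.567, 0.1794, 0.1072]
eef_rot: [0.601, 0.799, 0.001, 0.001]
ft_force: [-1.2, -0.3, 1.6]
width: 0.0002
grip_force: 0.4
```

Call:
jog_arm --moves '[{"delta_pos": [0,3,0],"twist": 0},{"delta_pos": [0,2,0],"twist": 0},{"delta_pos": [0,2,0],"twist": 0},{"delta_pos": [0,0,0],"twist": 0}]'

```text
t: 11.57
tcp_pos: [0.5716, 0.1809, 0.1058]
eef_rot: [0.601, 0.799, 0.0, 0.0]
ft_force: [-0.9, -0.1, 0.5]
width: 0.0005
grip_force: 0.0
```

Call:
jog_arm --moves '[{"delta_pos": [0,2,0],"twist": 0},{"delta_pos": [0,1,0],"twist": 0},{"delta_pos": [0,0,0],"twist": 0}]'

```text
t: 11.82
tcp_pos: [0.574, 0.1817, 0.1054]
eef_rot: [0.601, 0.799, -0.0, -0.0]
ft_force: [0.4, -0.9, -0.7]
width: 0.0006
grip_force: 0.3
```

Call:
jog_arm --moves '[{"delta_pos": [0,2,0],"twist": 0},{"delta_pos": [0,1,0],"twist": 0},{"delta_pos": [0,0,0],"twist": 0}]'

```text
t: 12.07
tcp_pos: [0.5769, 0.1825, 0.1054]
eef_rot: [0.601, 0.799, -0.0, -0.0]
ft_force: [-1.7, -0.1, 0.1]
width: 0.0006
grip_force: 1.1
```

```bash
python3 - <<'E'
from h import *
im,d=arm.capture("side"); cv2.imwrite("pics/s4.png",cv2.resize(im[120:260,240:400],(640,560)))
E
```

```text
(no output)
```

View pics/s4.png

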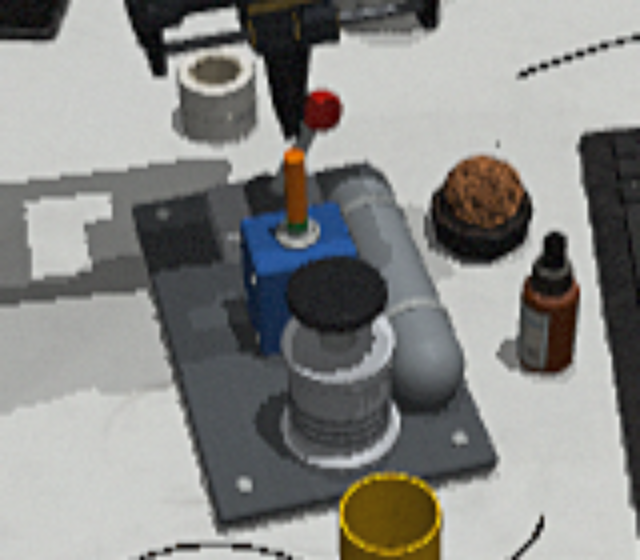

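The ball at (322,110) leans toward the tank with the fingertips against it. The tips taper, so there is some travel left.

Call:
jog_arm --moves '[{"delta_pos": [0,2,0],"twist": 0},{"delta_pos": [0,2,0],"twist": 0},{"delta_pos": [0,0,0],"twist": 0},{"delta_pos": [0,0,0],"twist": 0}]'

```text
t: 12.45
tcp_pos: [0.5775, 0.1827, 0.1051]
eef_rot: [0.601, 0.8, -0.004, -0.003]
ft_force: [-13.0, -4.5, 7.3]
width: 0.0002
grip_force: 7.4
```

Force has risen to about 14 N with no further travel, so the lever is at its stop. I'll back off, lift clear and check.

Call:
jog_arm --moves '[{"delta_pos": [0,-10,0],"twist": 0},{"delta_pos": [0,-25,0],"twist": 0},{"delta_pos": [0,-30,0],"twist": 0},{"delta_pos": [0,-30,0],"twist": 0},{"delta_pos": [0,0,-30],"twist": 0},{"delta_pos": [0,0,-40],"twist": 0},{"delta_pos": [0,0,-40],"twist": 0},{"delta_pos": [0,0,0],"twist": 0}]'

```text
t: 13.12
tcp_pos: [0.4946, 0.1583, 0.2261]
eef_rot: [0.601, 0.799, 0.007, 0.006]
ft_force: [1.0, -0.3, 1.0]
width: 0.0003
grip_force: 0.0
```

Call:
jog_arm --moves '[{"delta_pos": [0,-35,0],"twist": 0},{"delta_pos": [0,-35,0],"twist": 0},{"delta_pos": [0,0,0],"twist": 0},{"delta_pos": [0,0,0],"twist": 0},{"delta_pos": [0,0,0],"twist": 0}]'

```text
t: 13.53
tcp_pos: [0.4235, 0.138, 0.2165]
eef_rot: [0.601, 0.799, 0.001, 0.001]
ft_force: [0.7, -0.8, 0.6]
width: 0.0004
grip_force: 0.0
```

```bash
sed 's/m\[:,280:\]=0/m[:,290:]=0/' b.py > c.py; cat >> c.py <<'E'
l=(w-[.585,.0957,0])@Rotation.from_euler("z",.2817).as_matrix(); print("ball unit frame",l.mean(0))
im,d=arm.capture("side"); cv2.imwrite("pics/s5.png",cv2.resize(im[100:300,240:440],(600,600)))
pp=sil("side","plunger_top",d)[2]; print("plunger z",np.percentile(pp[:,2],90))
for t in ["yellow_cup","flux_bottle","tape_roll","tip_cleaner"]:
    r=sil("side",t,d); print(t, None if r is None else np.round(np.median(r[2],0),3))
E
python3 c.py
```

```text
((585.131103515625, 95.1041259765625), (159.64151000976562, 268.4840393066406), 16.08009910583496)
plunger (609.885498046875, 9.24243450164795) 26.581497192382812
ball 69 [0.596361   0.18671438 0.11416115] [0.58727955 0.1771238  0.11030696] [0.6055217  0.19713442 0.11905603]
ball unit frame [0.0362142  0.08426875 0.11416115]
plunger z 0.12949610861528954
yellow_cup [ 0.64  -0.129  0.051]
flux_bottle [0.73  0.067 0.049]
tape_roll [0.522 0.289 0.032]
tip_cleaner [0.696 0.175 0.028]
```

View pics/s5.png

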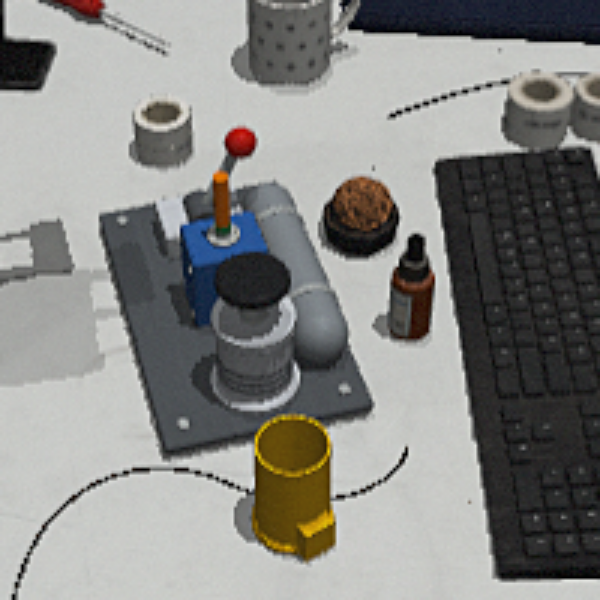

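The ball at (240,142) is at unit x = +36 mm, which is fully shut. The pin is out with green at (222,230), the plunger is up, nothing has shifted and the hand is clear.

```bash
python3 -c "
from plant import arm
print(arm.hand_in())"
```

```text
the job is handed in; nothing more can be done
None
```

The job is handed in; `hand_in()` returned no verdict, but my last check showed the pin fully out (146 mm) with the green ring showing, the lever at its shut stop, the plunger up, the unit and bystanders unmoved, and the hand clear.

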